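# Tilt a culture dish to the set angle on a spring-backed stage

## Task

Show the colonies under the raking lamp: with the fingertips, slide the culture dish sideways across the stage plate, over the black disc, until it rests gently against the steel stop rail. Then press the blue pad at the plate's corner down until the black pointer stands at the red tab on the scale, without running past it, and hold it steady there for two seconds. Ease the plate back up under the finger until it is level again and come away; never lift the dish, keep it against the rail, and leave everything else on the bench where it is.

Things in the scene. Friction and masses are not known exactly. Their poses are not given: they have to be found in the camera images.
- tilt_stage: Heavy grey stage fixed to the bench, base 225 x 250 mm (x, y). Origin on the bench under the middle of its rocking aluminium plate (130 x 230 mm in x, y; 8 mm thick; top 64 mm above the bench at rest). The plate rocks about a level axis along x at y = 0, z = 60 mm. x points to the scale at the back: white arc and pointer at x = 100 to 117 mm, up to 240 mm high, to be kept clear of; y to the left.
- pad_top (a point): Middle of the flat top of the round blue thumb pad, 22 mm across and 7 mm high, on the front right corner of the plate: x = -45 mm, y = -90 mm in the stage's frame, 71 mm above the bench at rest. It goes down about 9 mm for each 0.1 rad of tilt. The spring under it starts to give at about 1.3 N and takes about 4 N at 0.12 rad, 7 N at 0.26 rad.
- tilt_plate (a joint): Tilt of the plate in rad: 0 level, where a spring returns it; grows as its right side (-y) goes down; stop at 0.36. Let go suddenly it snaps up. The pointer is fixed to the plate, upright at 0, and swings to the right with it.
- index (a joint): Angle at which the red tab is set on the scale, rad, between 0.12 and 0.26 (stays where it is); the pointer stands exactly at the tab's middle when joint tilt_plate has this same value.
- pointer_tip (a point): Tip of the black pointer, 150 mm from the tilt axis.
- mark (a point): Point at the inner end of the red tab's middle line, 150 mm from the tilt axis, where the pointer tip is to stand. The tab is 12 mm wide (6 mm either side of this point, along the arc); this point's y axis runs along the arc to the left, so past the mark is -y.
- dish_mid (a point): Centre of the closed culture dish (clear plastic with tan agar and colonies, diameter 90 mm, 16 mm high, about 25 g), half-way up. It lies loose on the plate, 20 to 40 mm left of its place (along the stage's y) and up to 10 mm off it along x.
- seat (a point): Where the dish's centre is when it rests against the rail: over the black 92 mm disc in the middle of the plate, 8 mm above the plate's top. Fixed to the plate, axes as the stage's at rest. The steel rail, 76 mm long (x), 7 mm thick, 10 mm high, has its face at y = -45.5 mm from here, so the dish is pushed toward -y.
- lens: Bystander: black hand lens 108 mm long, 7 mm thick, lying on the bench left of the stage; origin at its underside.
- marker_red: Bystander: red and white marker pen, 135 mm long, lying on the bench at the front left.
- coverslip_box: Bystander: small white and blue box 34 x 62 x 22 mm, right of the stage.
- stain_violet: Bystander: brown dropper bottle, 32 mm thick, 102 mm high, behind on the right.
- forceps: Bystander: steel forceps 131 mm long, 9 mm high, lying at the front right.
- dish: The closed culture dish of point dish_mid; origin at the centre of its underside.
- gooseneck_lamp: Obstacle, fixed at the back, always in the same place: black cold-light lamp, a box with two bent arms; origin on the bench at the box's front. The left arm hangs at 140 to 310 mm height over x = 0.53 to 0.70, y = 0.24 to 0.38, the right one over x = 0.64 to 0.79, y = 0.0 to 0.18 (world, m). A gripper coming from the left goes round in front of them or over 0.5 m high.
Mind the look-alikes: they are no part of the job. What is shaped like the dish but pink is not meant.

How it is judged:
On the way, in this order (a step that is already met when the one before it is completed fails the run):
1. the dish rests against the rail (within 4 mm) over the disc (within 14 mm along the rail), with the plate level (y of dish_mid in the frame of seat below 0.004 m and x of dish_mid in the frame of seat between -0.014 and 0.014 m and value of joint tilt_plate below 0.03 rad), for 0.2 s.
2. fingers on the blue pad and off the dish hold the pointer within the width of the red tab, dish still in place (y of pointer_tip in the frame of mark between -0.006 and 0.006 m and contact force between the fingers and tilt_plate_c0 above 0.5 N and contact force between the fingers and dish below 0.5 N and y of dish_mid in the frame of seat below 0.005 m and x of dish_mid in the frame of seat between -0.014 and 0.014 m), for 1.5 s.
At the end, for the whole second after the job is handed in: The plate is level again (under 0.015 rad) and the dish lies still against the rail (within 5 mm) and over the disc (within 14 mm along the rail) (y of dish_mid in the frame of seat below 0.005 m and x of dish_mid in the frame of seat between -0.014 and 0.014 m and value of joint tilt_plate below 0.015 rad and linear speed of dish below 0.02 m/s); the robot touches nothing.
It fails at once if the pointer runs past the red tab (more than 12 mm beyond its middle) (y of pointer_tip in the frame of mark below -0.012 m).
It fails at once if the plate is let snap back (faster than 1.5 rad/s) (velocity of joint tilt_plate below -1.5 rad/s).
It fails at once if the dish is lifted off the plate (more than 6 mm) or knocked off it (z of dish_mid in the frame of seat above 0.006 m or distance between dish_mid and seat above 0.06 m).
It fails at once if the dish is pushed with more than 20 N (contact force between the fingers and dish above 20 N).
It fails at once if a bystander is moved more than 15 mm (distance of any of lens, marker_red, coverslip_box, stain_violet, forceps from where it was at the start of the episode above 0.015 m).
It also fails if it takes over 58 s, if anything falls off the work surface, if the arm or the gripper's body presses on something with over 40 N, if the wrist force passes 120 N, or if a joint passes its speed limit or range.

## Robot

A 7-joint arm with a two-finger parallel gripper is mounted at the origin on a cart in front of the work surface, level with it; the furniture and walls round the work are solid. World frame = base frame: x ahead of the robot, y to its left, z up, the work surface at z = 0. Lengths are in m, angles in rad, forces in N, time in s.
With the tool pointing down it reaches from about 0.35 to 0.9 m from the base axis. Payload 8.1 kg.
Tool frame: the origin (TCP) lies midway between the tips of the shut fingers; the grasp point (between the pads) lies arm.grasp_offset behind it (arm.grasp_offset is the distance from the TCP to the grasp point, in m); z points along the fingers, y is the line along which they close (so a half turn about z gives the same grasp; the last joint's range is limited). The gripper opens to 92 mm and grips with 3 to 60 N. Pads are 19 mm wide; open, the fingers measure 130 mm over their backs; the gripper's body (75 mm by 190 mm) begins 47 mm behind the grasp point.
Start: joints at [1.054, 0.434, 0.025, 1.573, -0.012, 1.134, -0.075], TCP at [0.251, -0.572, 0.227] pointing down, gripper open.
Joint ranges: [-2.62, 2.62], [-0.44, 2.09], [-1.27, 1.32], [0.08, 2.57], [-1.32, 4.46], [0.12, 2], [-2.74, 2.74]. Speed limits (rad/s): [2.22, 2.22, 3.01, 3.01, 3.14, 3.14, 3.14].

## Interface

Orientations are given as a rotation vector (axis times angle).
In Python, from cell import observe, imaging, arm gives the robot as it stands.
- The arm moves only by the tool apply_moves, never from a script. Its argument "commands" is a list of rows, each a list of 5 numbers: the opening in per cent of the stroke, from 0 (shut) to 100 (fully open), then the shift along the world's x, y, z in units of 0.06 m (1.0 is 0.06 m), then the turn about the world's z in units of 0.5 rad (1.0 is 0.5 rad). A call has 1 to 12 rows; each row shifts and turns the commanded pose from where the row before left it; what a row does not reach is not made up. A row lasts 1/8 s, in which the tool goes at most 62.5 mm and 10.7 degrees, less where a joint would pass 70% of its speed; a pose out of reach is approached as far as the arm can. A call with a number of a shift or a turn outside -1 to 1 is refused whole. A call with a gripper value outside its range is refused whole. The fingers move at their own pace and stop on an object; "newtons" is the grip in N (left out, the last holds). Time passes only in rows, so rows that do not move let the fingers close. It gives the time, the measured TCP pose, the force, the opening and the grip force at its end, in the units of the state.
- observe(): the state, without advancing time (a new reading comes with each control period).
- imaging.get_image(name): name is "side" or "top"; returns (picture, depth): 400x640x3 uint8, red, green, blue; 400x640 float32, m along the optical axis (not along the pixel's ray), 0 where there is no reading.
- imaging.camera_params(name): a dict with "camera_matrix" (3x3 intrinsics, pixels), "origin" and "rotation" of the camera in the world. Camera axes: x right, y up, looking along -z (the intrinsics and any distortion apply to the point x, -y, -z); pixel columns grow to the right and rows downward; lengths in m; the calibration is good to about 2 mm. A picture is of the moment at which its call begins. camera_params takes no time and is no camera call.
- arm.sign_off(): hands the job in; it is judged then, once.
The state is a dict: "clock": time; "joints": joint angles; "dq": joint speeds; "joint_efforts": joint torques, N m; "position": TCP position; "ee_rot": TCP orientation; "force": force on the tool from outside, world axes, zero at the start; "ft_torque": the same for the moment, N m; "width": opening from 0.0 (shut) to 1.0 (fully open); "gripper_force": force on a finger pad.
Only numpy, scipy, OpenCV 4.12 (cv2) and the standard library are available. Lean on these libraries where they do the work, as an engineer would, in place of code of your own. Each camera call takes 0.05 s, during which the arm holds its last target. There are 200 camera calls.

## Working session

There is one attempt and no reset: what is moved stays moved. The work goes in short steps, Python scripts to look and compute and a tool call to move; the robot and the scene stay as the last step left them, time stands still between calls to the robot, and variables do not carry over. Pictures are saved under pics/ and viewed, at most 10 in all, crops included, and the job is handed in when it is done.

Besides the shell and the picture viewer there is one more tool, called after "Emit:" as name(argument=value, ...), one argument or row to a line, values as JSON. apply_moves: Moves the arm, as the interface text tells. Its arguments: {"type":"object","properties":{"commands":{"type":"array"},"newtons":{"type":"number"}},"required":["commands"]}

```bash
ls; mkdir -p pics
python3 - <<'E'
from cell import observe, imaging, arm
import cv2,numpy as np
for n in("top","side"):
    p,d=imaging.get_image(n); cv2.imwrite(f"pics/{n}0.png",p[:,:,::-1]); np.savez(f"{n}0.npz",p=p,d=d)
    print(n,imaging.camera_params(n))
s=observe();print({k:np.round(v,3) for k,v in s.items()}, arm.grasp_offset)
E
```

```text
pics
top {'camera_matrix': array([[427.14569964,   0.        , 313.5851804 ],
       [  0.        , 427.14569964, 194.58341221],
       [  0.        ,   0.        ,   1.        ]]), 'origin': array([ 0.35887246, -0.16731336,  1.40802713]), 'rotation': array([ 0.11004017, -0.1059219 , -1.56131298])}
side {'camera_matrix': array([[384.70488925,   0.        , 318.11624265],
       [  0.        , 384.70488925, 205.65768665],
       [  0.        ,   0.        ,   1.        ]]), 'origin': array([ 0.19260576, -1.35836505,  0.58693684]), 'rotation': array([ 1.21464373, -0.18527461, -0.21517351])}
{'clock': np.float64(0.1), 'joints': array([ 1.054,  0.435,  0.025,  1.574, -0.012,  1.134, -0.075]), 'dq': array([ 0.002, -0.001,  0.   , -0.003,  0.001, -0.001, -0.001]), 'joint_efforts': array([ 2.0000e-03, -6.6913e+01,  9.8800e-01, -3.1515e+01, -6.0000e-02,
        3.7000e-02,  0.0000e+00]), 'position': array([ 0.251, -0.572,  0.226]), 'ee_rot': array([-3.073e+00, -6.450e-01,  1.000e-03]), 'force': array([ 1.004,  0.506, -0.104]), 'ft_torque': array([ 0.039,  0.012, -0.041]), 'gripper_force': np.float64(0.0), 'width': np.float64(1.003)} 0.0188
```

View pics/top0.png

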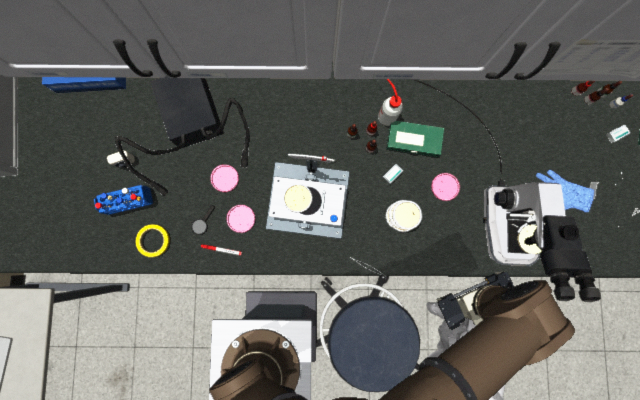

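View pics/side0.png

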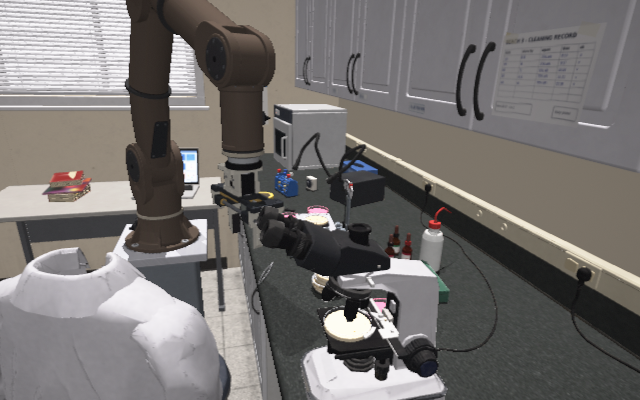

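The top view shows the stage at about (308,200), with the dish at (298,199), the blue pad at (334,218), and the scale with its red tab near (322,158). In the side view the scale is near (348,190). I'll enlarge both areas.

Run:
```python
import cv2,numpy as np
a=cv2.imread("pics/top0.png")[145:245,258:358];b=cv2.imread("pics/side0.png")[165:245,290:370]
c=np.hstack([cv2.resize(a,(500,500),interpolation=cv2.INTER_CUBIC),cv2.resize(b,(300,300),interpolation=cv2.INTER_CUBIC).repeat(1,0) if 0 else cv2.copyMakeBorder(cv2.resize(b,(300,300),interpolation=cv2.INTER_CUBIC),0,200,0,0,0)])
cv2.imwrite("pics/c0.png",c)
```

```text
(no output)
```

View pics/c0.png

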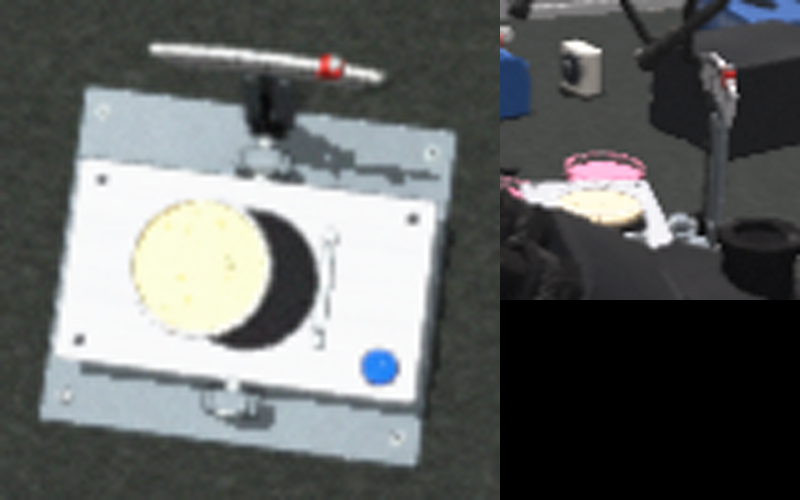

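The crop shows the plate with the dish at crop (200,267) left of the black disc, the rail at (325,290), the blue pad at (380,366) and the red tab at (330,67). The stage is yawed a few degrees.

```bash
cat > h.py <<'E'
import cv2,numpy as np
from scipy.spatial.transform import Rotation as R
from cell import observe, imaging, arm
def ray(n,uv):
    c=imaging.camera_params(n);K=c["camera_matrix"]
    v=np.array([(uv[0]-K[0,2])/K[0,0],-(uv[1]-K[1,2])/K[1,1],-1])
    return c["origin"],R.from_rotvec(c["rotation"]).apply(v)
def onz(n,uv,z):
    o,v=ray(n,uv);return o+v*(z-o[2])/v[2]
def cen(m):
    k,l,s,c=cv2.connectedComponentsWithStats(m.astype(np.uint8))
    i=1+s[1:,4].argmax();return c[i],s[i],l==i
def hsv(p): return cv2.cvtColor(p,cv2.COLOR_RGB2HSV).astype(int)
def win(m,x0,x1,y0,y1):
    w=np.zeros_like(m);w[y0:y1,x0:x1]=m[y0:y1,x0:x1];return w
E
python3 - <<'E'
from h import *
f=np.load("top0.npz");p,d=f["p"],f["d"];H=hsv(p)
blue=win((H[...,0]>95)&(H[...,0]<125)&(H[...,1]>150),300,358,190,245)
c,s,m=cen(blue);pad=onz("top",c,.071);print("pad",c,s,pad)
# weighted subpixel omitted
dish=win((H[...,0]>18)&(H[...,0]<40)&(H[...,1]>40)&(H[...,2]>180),258,358,165,225)
c,s,m=cen(dish);print("dish",c,s,onz("top",c,.074),"depth",np.median(d[m]))
red=win(((H[...,0]<8)|(H[...,0]>172))&(H[...,1]>110)&(H[...,2]>110),300,340,150,166)
c,s,m=cen(red);print("tab",c,s,[onz("top",c,z) for z in(.2,.21)],d[m])
wh=win((p.min(2)>200)|dish|blue,258,358,172,232)
c,s,m=cen(wh)
hull=cv2.convexHull(np.argwhere(m)[:,::-1].astype(np.float32))[:,0]
w=np.array([onz("top",u,.064)[:2] for u in hull],np.float32)
r=cv2.minAreaRect(w);print("plate",r)
print("depth of plate",d[208,340])
f=np.load("side0.npz");p=f["p"];H=hsv(p)
red=win(((H[...,0]<8)|(H[...,0]>172))&(H[...,1]>110)&(H[...,2]>110),340,358,178,192)
c,s,m=cen(red);print("side tab",c,s,ray("side",c),f["d"][m])
E
```

```text
pad [333.4        218.03333333] [331 215   6   7  30] [ 0.47022544 -0.22580379  0.071     ]
dish [288.26086957 190.52173913] [285 186   9  12  23] [ 0.55604924 -0.08311222  0.074     ] depth 1.3531181
tab [322.91666667 158.08333333] [321 156   5   5  12] [array([ 0.63282241, -0.18977553,  0.2       ]), array([ 0.63055466, -0.18958959,  0.21      ])] [1.2116421 1.2108343 1.2107066 1.2111839 1.2047395 1.202568  1.2167363
 1.2096156 1.2058934 1.210797  1.2087646 1.2314875]
plate ((0.5249337553977966, -0.14135444164276123), (0.22783805429935455, 0.13543064892292023), 83.10514068603516)
depth of plate 1.3532425
side tab [350.125 184.625] [349 184   4   3   8] (array([ 0.19260576, -1.35836505,  0.58693684]), array([ 0.33922931,  0.90216757, -0.28448024])) [1.3074161 1.2849311 1.280919  1.278506  1.2960387 1.2862092 1.2843851
 1.298699 ]
```

Run:
```python
from h import *
f=np.load("top0.npz");p,d=f["p"].astype(int),f["d"]
dish=win((p[...,0]-p[...,2]>18)&(p.min(2)>120),275,325,175,225)
c,s,m=cen(dish)
cn=max(cv2.findContours(m.astype(np.uint8),0,1)[0],key=len);e=cv2.fitEllipse(cn)
yaw=np.deg2rad(83.105-90);Rz=np.array([[np.cos(yaw),-np.sin(yaw)],[np.sin(yaw),np.cos(yaw)]])
o=np.array([.5252,-.1416])
print(c,s,e)
for z in(.074,.080):
  w=onz("top",e[0],z);print(w,"stage",Rz.T@(w[:2]-o))
bl=win(p.max(2)<70,285,325,180,220);k=cen(bl);print("disc px",k[:2])
for q in [(322.917,158.083)]:
  o1,v1=ray("top",q);o2,v2=ray("side",(350.125,184.625))
  t=np.linalg.lstsq(np.c_[v1,-v2],o2-o1,rcond=None)[0]
  a,b=o1+v1*t[0],o2+v2*t[1];print(a,b)
  for x in(a,b,(a+b)/2):
    l=Rz.T@(x[:2]-o);print(l,x[2],np.arctan2(-l[1],x[2]-.06),np.hypot(l[1],x[2]-.06))
# scale profile pixels in top
red=(p[...,0]-p[...,1])[154:163,318:329];print(red)
# any pixel at x_stage 117 plane
```

```text
[297.12065814 197.49542962] [284 185  27  26 547] ((297.11944580078125, 197.50013732910156), (25.183860778808594, 25.848400115966797), 65.05265045166016)
[ 0.53401307 -0.11135686  0.074     ] stage [0.00511863 0.03108243]
[ 0.53322534 -0.11160853  0.08      ] stage [0.00436682 0.03073801]
disc px (array([313.65865385, 202.21634615]), array([302, 188,  19,  26, 208], dtype=int32))
[ 0.62875835 -0.18944316  0.21792541] [ 0.63179343 -0.19036198  0.21863077]
[ 0.10855298 -0.03506495] 0.21792540871464938 0.2184904352071536 0.16177139932644666
[ 0.11167641 -0.03561276] 0.21863077496352956 0.2208393927229766 0.16257918521735634
[ 0.1101147  -0.03533886] 0.21827809183908947 0.21966783897229877 0.16217518042028042
[[-10  -3  -3  -6  -3  -6  -4  -5  -8  -5  -6]
 [ -4  -7  -7   0  10  24   1  -5  -5  -3  -8]
 [ -2  -3  -3   9  96 128  18  -4   4  -1  -4]
 [  0  -1  -1  10 133 114  11  -3  34   7  -1]
 [ -2  -1  -1  20 150 128  19  37  27   4  -1]
 [  0   0  11  73 111 118  89 145  43   2  -1]
 [ -2  -2   6  37  47  60  66  70  15   2   1]
 [  0  -4   1   3   6   7   8   7   4   0  -1]
 [ -1  -8  -1  -5  -7  -4  -2  -2  -2   1  -4]]
```

Emit:
apply_moves(
  commands=[
    [0, 0.36, 0.68, 0.2, -0.09],
    [0, 0.36, 0.68, 0.2, -0.09],
    [0, 0.36, 0.68, 0.2, -0.09],
    [0, 0.36, 0.68, 0, -0.09],
    [0, 0.36, 0.68, 0, -0.09],
    [0, 0.36, 0.68, 0, -0.09],
    [0, 0.36, 0.68, 0, -0.09],
    [0, 0.36, 0.68, 0, -0.09],
    [0, 0.36, 0.68, 0, -0.09],
    [0, 0.36, 0.68, 0, -0.09],
    [0, 0.36, 0.68, 0, -0.09],
    [0, 0.36, 0.68, 0, -0.08],
  ],
  newtons=20,
)

```text
clock: 1.6
position: [0.5108, -0.0814, 0.2625]
ee_rot: [3.136, -0.193, -0.001]
force: [-0.5, 0.3, 0.4]
width: 0.004
gripper_force: 0.0
```

Emit:
apply_moves(
  commands=[
    [0, 0.19, 0.34, 0, 0],
    [0, 0.19, 0.34, 0, 0],
    [0, 0.19, 0.34, -0.3, 0],
    [0, 0, 0, -0.5, 0],
    [0, 0, 0, -0.5, 0],
    [0, 0, 0, -0.5, 0],
    [0, 0, 0, -0.5, 0],
    [0, 0, 0, -0.2, 0],
    [0, 0, 0, 0, 0],
  ],
)

```text
clock: 2.72
position: [0.5443, -0.0215, 0.1123]
ee_rot: [3.136, -0.19, -0.002]
force: [-0.2, -0.5, 0.8]
width: 0.004
gripper_force: 0.0
```

Run:
```python
from h import *
p,d=imaging.get_image("top")
q,_=imaging.get_image("side")
a=p[140:240,248:348,::-1];b=q[150:250,270:370,::-1]
cv2.imwrite("pics/c1.png",np.hstack([cv2.resize(x,(400,400),interpolation=2) for x in(a,b)]))
print(observe()["position"],observe()["force"])
```

```text
[ 0.54535276 -0.02143162  0.11367317] [ 0.32644905 -0.08572167  0.47035587]
```

View pics/c1.png

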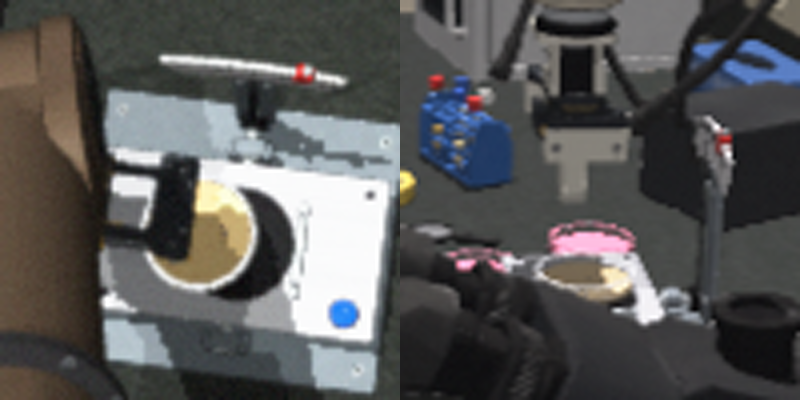

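Emit:
apply_moves(
  commands=[
    [0, 0, 0, -0.3, 0],
    [0, 0, 0, -0.25, 0],
    [0, 0, 0, -0.15, 0],
    [0, -0.01, -0.1, 0, 0],
    [0, -0.01, -0.1, 0, 0],
    [0, -0.01, -0.1, 0, 0],
    [0, -0.01, -0.07, 0, 0],
    [0, -0.01, -0.07, 0, 0],
    [0, -0.01, -0.07, 0, 0],
    [0, -0.01, -0.07, 0, 0],
    [0, 0, 0, 0, 0],
  ],
)

```text
clock: 4.2
position: [0.5404, -0.0567, 0.0707]
ee_rot: [3.136, -0.191, -0.0]
force: [-0.2, -0.6, 0.3]
width: 0.006
gripper_force: 0.0
```

```bash
cat >> h.py <<'E'
yaw=np.deg2rad(83.105-90);Rz=np.array([[np.cos(yaw),-np.sin(yaw)],[np.sin(yaw),np.cos(yaw)]]);O=np.array([.5252,-.1416])
def st(w): return Rz.T@(np.array(w)[:2]-O)
def pic(name):
    p,d=imaging.get_image("top");q,_=imaging.get_image("side")
    a=p[140:240,258:358,::-1];b=q[150:250,270:370,::-1]
    cv2.imwrite(f"pics/{name}.png",np.hstack([cv2.resize(x,(400,400),interpolation=2) for x in(a,b)]))
    s=observe();print("tcp stage",st(s["position"]),s["position"][2],"F",s["force"])
    return p,q
E
python3 -c "
from h import *
pic('c2')"
```

```text
tcp stage [0.00492576 0.08665833] 0.07073485261716397 F [ 0.13883022 -0.12775581 -0.00536791]
```

View pics/c2.png

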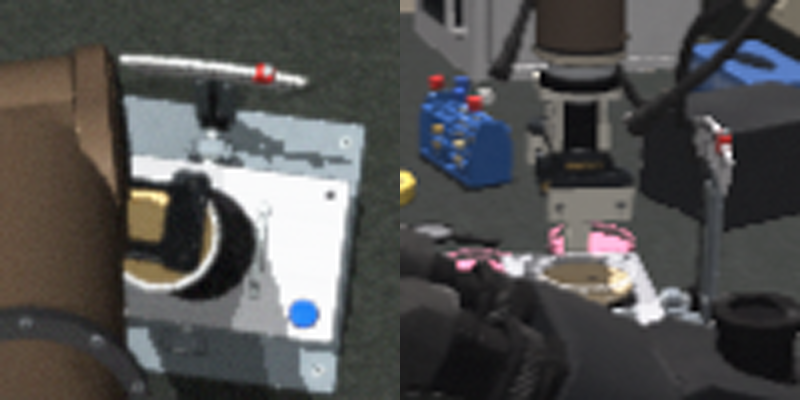

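Fingers sit just left of the dish, with its right rim at about pixel (312,199). It is barely moved yet, so I push on.

Emit:
apply_moves(
  commands=[
    [0, -0.006, -0.05, 0, 0],
    [0, -0.006, -0.05, 0, 0],
    [0, -0.006, -0.05, 0, 0],
    [0, -0.006, -0.05, 0, 0],
    [0, -0.006, -0.05, 0, 0],
    [0, -0.006, -0.05, 0, 0],
    [0, -0.006, -0.05, 0, 0],
    [0, 0, 0, 0, 0],
  ],
)

```text
clock: 5.3
position: [0.5379, -0.0776, 0.0707]
ee_rot: [3.136, -0.191, -0.0]
force: [0.3, -0.6, 0.1]
width: 0.008
gripper_force: 0.0
```

```bash
python3 -c "
from h import *
pic('c3')"
```

```text
tcp stage [0.00491674 0.06540232] 0.07073940124504977 F [ 0.08246845 -0.06043229 -0.20950729]
```

View pics/c3.png

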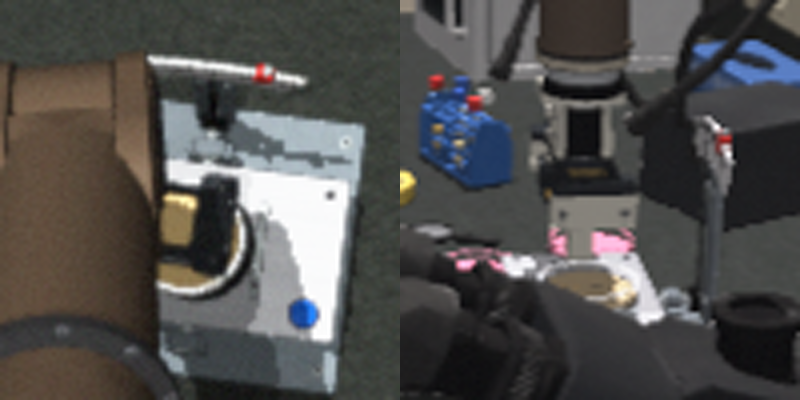

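The dish's right rim is at crop column 247 and the rail at about 257, so roughly 7 mm remain. I'll creep while watching the force.

Emit:
apply_moves(
  commands=[
    [0, -0.002, -0.016, 0, 0],
    [0, -0.002, -0.016, 0, 0],
    [0, -0.002, -0.016, 0, 0],
    [0, -0.002, -0.016, 0, 0],
    [0, -0.002, -0.016, 0, 0],
    [0, 0, 0, 0, 0],
  ],
)

```text
clock: 6.15
position: [0.5374, -0.0822, 0.0707]
ee_rot: [3.136, -0.191, -0.0]
force: [-0.7, 0.2, 0.4]
width: 0.007
gripper_force: 0.0
```

Emit:
apply_moves(
  commands=[
    [0, -0.002, -0.016, 0, 0],
    [0, -0.002, -0.016, 0, 0],
    [0, 0, 0, 0, 0],
  ],
)

```text
clock: 6.52
position: [0.5371, -0.0841, 0.0707]
ee_rot: [3.136, -0.191, 0.0]
force: [0.5, -0.0, -0.6]
width: 0.003
gripper_force: 0.0
```

Emit:
apply_moves(
  commands=[
    [0, -0.002, -0.016, 0, 0],
    [0, 0, 0, 0, 0],
  ],
)

```text
clock: 6.78
position: [0.537, -0.0851, 0.0707]
ee_rot: [3.136, -0.191, -0.0]
force: [0.4, 0.1, -0.0]
width: -0.0
gripper_force: 0.1
```

Emit:
apply_moves(
  commands=[
    [0, -0.002, -0.016, 0, 0],
    [0, 0, 0, 0, 0],
  ],
)

```text
clock: 7.02
position: [0.5369, -0.086, 0.0708]
ee_rot: [3.136, -0.191, 0.0]
force: [-0.3, 0.3, 0.4]
width: 0.005
gripper_force: 0.1
```

```bash
python3 -c "
from h import *
p,q=pic('c4')
g=p.astype(int).sum(2)
for r in (198,200,202): print(r,g[r,310:332])
f=np.load('top0.npz')['p'].astype(int).sum(2)
for r in (198,200,202): print(r,f[r,310:332])"
```

```text
tcp stage [0.00491098 0.05662747] 0.0707341374473324 F [0.05605304 0.61015579 0.97769182]
198 [ 75  63  77  79  63  67  99 110 138 301 568 599 511 445 409 470 486 478
 487 481 472 498]
200 [ 77  72  70  75  49  75 114 109 139 340 520 547 485 471 463 468 472 471
 471 475 488 485]
202 [ 74  74  80  52  69  92 132 140 162 369 641 460 435 430 472 491 487 494
 493 493 489 494]
198 [725 702 333 146 131 139 141 133 140 133 194 502 729 721 557 733 747 749
 748 748 748 748]
200 [719 644 302 146 131 141 136 149 141 124 139 323 721 731 597 730 743 745
 746 747 746 747]
202 [718 423 185 143 137 142 135 137 137 144 144 336 705 675 604 740 750 751
 751 749 751 750]
```

Emit:
apply_moves(
  commands=[
    [0, -0.001, -0.01, 0, 0],
    [0, 0, 0, 0, 0],
  ],
)

```text
clock: 7.38
position: [0.5368, -0.0866, 0.0707]
ee_rot: [3.136, -0.19, 0.0]
force: [0.4, 0.1, -0.4]
width: 0.007
gripper_force: 0.1
```

Emit:
apply_moves(
  commands=[
    [0, -0.001, -0.01, 0, 0],
    [0, 0, 0, 0, 0],
  ],
)

```text
clock: 7.62
position: [0.5368, -0.087, 0.0707]
ee_rot: [-3.136, 0.19, -0.0]
force: [0.7, 0.7, -0.5]
width: 0.006
gripper_force: 0.3
```

Emit:
apply_moves(
  commands=[
    [0, -0.001, -0.01, 0, 0],
    [0, 0, 0, 0, 0],
  ],
)

```text
clock: 7.88
position: [0.5368, -0.0874, 0.0708]
ee_rot: [-3.136, 0.19, -0.0]
force: [-0.1, 2.0, 0.6]
width: 0.006
gripper_force: 1.0
```

Force along y rose to 2 N with the motion stalling, so the dish is against the rail. Backing off and rising.

Emit:
apply_moves(
  commands=[
    [0, 0, 0, 0, 0],
    [0, 0, 0, 0, 0],
    [0, 0.002, 0.02, 0, 0],
    [0, 0.006, 0.05, 0, 0],
    [0, 0.012, 0.1, 0, 0],
    [0, 0.012, 0.1, 0, 0],
    [0, 0, 0, 0.3, 0],
    [0, 0, 0, 0.6, 0],
    [0, 0, 0, 0.6, 0],
    [0, -0.3, 0.7, 0.6, 0],
    [0, -0.3, 0.7, 0, 0],
    [0, -0.3, 0.7, 0, 0],
  ],
)

```text
clock: 9.38
position: [0.4842, 0.0561, 0.1974]
ee_rot: [-3.136, 0.19, -0.002]
force: [0.6, 0.6, 0.5]
width: 0.002
gripper_force: 0.0
```

```bash
python3 -c "
from h import *
p,q=pic('c5')
p=p.astype(int)
dish=win((p[...,0]-p[...,2]>18)&(p.min(2)>60),285,330,175,225)
c,s,m=cen(dish);e=cv2.fitEllipse(max(cv2.findContours(m.astype(np.uint8),0,1)[0],key=len))
print(c,s,e,st(onz('top',e[0],.074)))"
```

```text
tcp stage [-0.06647623  0.19494395] 0.19716893569133953 F [-0.22100902 -0.01502293  0.36630973]
[307.01446655 198.99095841] [294 186  27  27 553] ((307.0088806152344, 198.9990234375), (25.335002899169922, 26.01117515563965), 70.56363677978516) [ 0.00434457 -0.00043596]
```

View pics/c5.png

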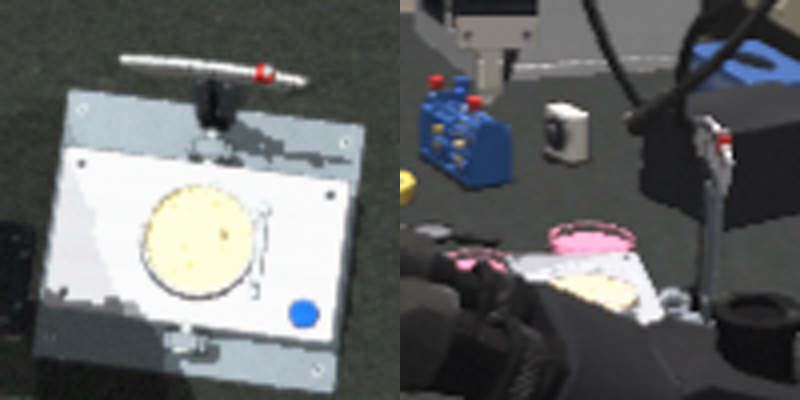

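The dish is against the rail at stage (0.004, -0.0004), with the pad clear at crop (304,314). Moving over the pad.

Emit:
apply_moves(
  commands=[
    [0, -0.024, -0.47, 0, 0],
    [0, -0.024, -0.47, 0, 0],
    [0, -0.024, -0.47, 0, 0],
    [0, -0.024, -0.47, 0, 0],
    [0, -0.024, -0.47, 0, 0],
    [0, -0.024, -0.47, 0, 0],
    [0, -0.024, -0.47, 0, 0],
    [0, -0.024, -0.47, 0, 0],
    [0, -0.024, -0.47, 0, 0],
    [0, -0.024, -0.47, 0, 0],
    [0, 0, 0, 0, 0],
  ],
)

```text
clock: 10.85
position: [0.4696, -0.2302, 0.1965]
ee_rot: [3.134, -0.197, -0.001]
force: [0.1, -0.6, -0.1]
width: 0.008
gripper_force: 0.0
```

Emit:
apply_moves(
  commands=[
    [0, 0, 0, -0.5, 0],
    [0, 0, 0, -0.5, 0],
    [0, 0, 0, -0.5, 0],
    [0, 0, 0, -0.3, 0],
    [0, 0, 0, 0, 0],
  ],
)

```text
clock: 11.48
position: [0.4694, -0.2263, 0.0876]
ee_rot: [-3.135, 0.189, 0.004]
force: [-0.0, -0.3, -0.0]
width: 0.005
gripper_force: 0.0
```

```bash
python3 -c "
from h import *
p,q=pic('c6')"
```

```text
tcp stage [-0.04386666 -0.09139043] 0.08927245655981234 F [ 0.005923   -0.26224027  0.73692493]
```

View pics/c6.png

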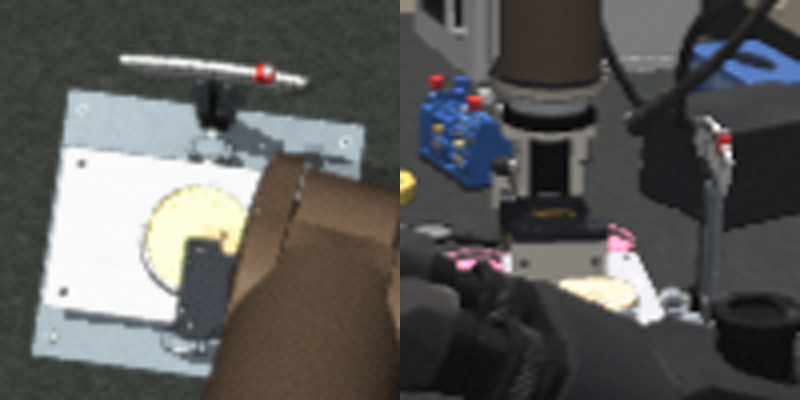

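Hand is over the pad, and the pointer (crop x≈212) and red tab (265,73) stay visible. Pressing down.

Emit:
apply_moves(
  commands=[
    [0, 0, 0, -0.09, 0],
    [0, 0, 0, -0.09, 0],
    [0, 0, 0, -0.09, 0],
    [0, 0, 0, -0.025, 0],
    [0, 0, 0, -0.025, 0],
    [0, 0, 0, -0.025, 0],
    [0, 0, 0, 0, 0],
  ],
)

```text
clock: 12.45
position: [0.4701, -0.2278, 0.068]
ee_rot: [3.136, -0.191, -0.0]
force: [-1.1, -1.1, 2.3]
width: 0.006
gripper_force: 1.1
```

Emit:
apply_moves(
  commands=[
    [0, 0, 0, -0.025, 0],
    [0, 0, 0, -0.025, 0],
    [0, 0, 0, -0.025, 0],
    [0, 0, 0, -0.025, 0],
    [0, 0, 0, -0.025, 0],
    [0, 0, 0, 0, 0],
  ],
)

```text
clock: 13.2
position: [0.4703, -0.2278, 0.0605]
ee_rot: [3.135, -0.191, 0.0]
force: [-1.8, -3.8, 4.0]
width: 0.006
gripper_force: 2.2
```

```bash
python3 -c "
from h import *
p,q=pic('c7');print(p.sum(2,dtype=int)[158:176,306:328:1])"
```

```text
tcp stage [-0.04414771 -0.09206048] 0.06060722545377472 F [-1.9611479  -3.59151277  3.82638728]
[[267 287 283 276 287 239 308 326 362 388 397 443 457 549 526 583 411 402
  565 502 370 622]
 [192 224 225 233 239 237 265 268 274 263 275 269 250 274 260 313 231 213
  323 317 338 661]
 [182 249 229 163 157 160 175 180 229 211 194 208 229 246 249 238 187 174
  190 219 273 369]
 [160 167 153 139 136 135 150 157 268 215 109 127 156 171 195 194 211 221
  252 274 264 274]
 [155 152 141 141 144 135 141 143 165 118  80 127 156 156 158 164 160 169
  174 202 207 240]
 [168 141 140 135 149 135 130 133 111  73  85 135 162 149 172 172 185 179
  175 169 180 194]
 [173 146 135 132 136 139 146 116  46  45  92 121 140 162 191 196 187 170
  164 165 178 185]
 [195 149 128 128 136 138 123  87  56  77 113 128 148 180 192 190 176 180
  189 186 179 185]
 [369 196 139 133 148 129  97  55  55 108 122 146 164 184 206 195 172 190
  190 188 181 170]
 [457 231 132 145 187 202  73  25  85 115 135 238 262 271 255 231 259 242
  222 188 188 180]
 [486 229 132 123 173 125  66  70  99 131 178 413 518 519 510 510 544 522
  395 342 288 259]
 [542 272 107  85  93  73  42  69  96 119 180 427 531 542 552 547 563 544
  529 525 526 511]
 [567 411 162  67  62  44  53  33  55 112 169 301 372 511 541 546 542 552
  543 543 549 545]
 [565 450 187 107 139 117  48  49  74 161 248 271 289 369 500 517 530 538
  552 547 533 541]
 [553 540 423 351 416 396 207 118 126 199 262 276 282 283 323 338 370 500
  541 548 559 549]
 [561 559 533 499 683 631 415 270 260 258 277 283 287 267 281 281 289 361
  498 523 535 556]
 [523 506 494 470 560 567 341 268 277 276 281 285 282 274 273 274 269 290
  331 356 488 526]
 [464 523 561 558 560 570 516 472 281 236 266 278 277 272 278 275 290 304
  291 286 327 338]]
```

View pics/c7.png

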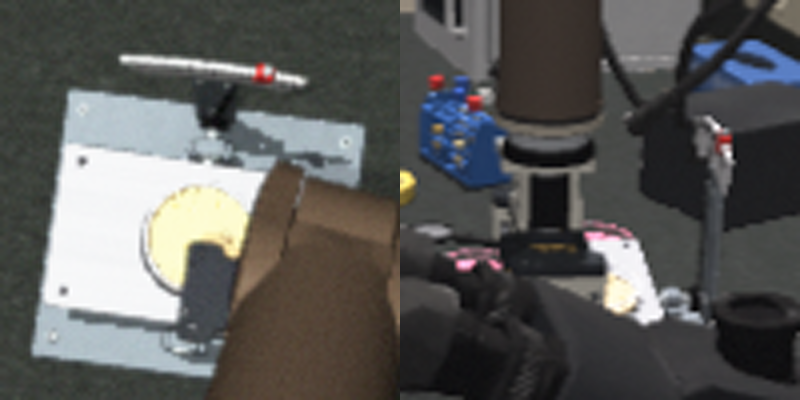

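The pointer now leans right, with its tip near pixel (316,161), and the tab is still to the right at (323,158). I'll compute the angle from this.

```bash
cat >> h.py <<'E'
def proj(n,P):
    c=imaging.camera_params(n);K=c["camera_matrix"]
    v=R.from_rotvec(c["rotation"]).inv().apply(np.array(P)-c["origin"])
    return np.array([K[0,0]*v[0]/-v[2]+K[0,2],K[1,1]*-v[1]/-v[2]+K[1,2]])
def stp(x,th,r): 
    w=O+Rz@np.array([x,-r*np.sin(th)]);return [*w,.06+r*np.cos(th)]
E
python3 -c "
from h import *
for x in (.1,.105,.11):
  for t in (0,.10,.12,.22): print(x,t,*[proj('top',stp(x,t,r)).round(1) for r in (.08,.15,.162)])
"
```

```text
0.1 0 [310.6 165.1] [310.3 160.1] [310.3 159.2]
0.1 0.1 [313.2 165.5] [315.5 160.8] [316.  159.9]
0.1 0.12 [313.7 165.5] [316.6 160.9] [317.1 160.1]
0.1 0.22 [316.3 166. ] [321.7 161.8] [322.6 161. ]
0.105 0 [310.8 163.5] [310.6 158.4] [310.5 157.5]
0.105 0.1 [313.4 163.9] [315.7 159.1] [316.2 158.2]
0.105 0.12 [313.9 163.9] [316.8 159.2] [317.3 158.4]
0.105 0.22 [316.5 164.3] [321.9 160.1] [322.9 159.3]
0.11 0 [311.  161.9] [310.8 156.7] [310.8 155.7]
0.11 0.1 [313.6 162.2] [316.  157.4] [316.4 156.5]
0.11 0.12 [314.1 162.3] [317.  157.6] [317.5 156.7]
0.11 0.22 [316.7 162.7] [322.1 158.4] [323.1 157.6]
```

Emit:
apply_moves(
  commands=[
    [0, -0.002, -0.005, -0.02, 0],
    [0, -0.002, -0.005, -0.02, 0],
    [0, 0, 0, -0.02, 0],
    [0, 0, 0, -0.02, 0],
    [0, 0, 0, -0.02, 0],
    [0, 0, 0, 0, 0],
  ],
)

```text
clock: 14.05
position: [0.4703, -0.2276, 0.0545]
ee_rot: [-3.135, 0.19, -0.001]
force: [-1.0, -0.3, 6.4]
width: 0.002
gripper_force: 2.8
```

Emit:
apply_moves(
  commands=[
    [0, 0, 0, -0.015, 0],
    [0, 0, 0, -0.015, 0],
    [0, 0, 0, -0.01, 0],
    [0, 0, 0, 0, 0],
  ],
)

```text
clock: 14.55
position: [0.4703, -0.2275, 0.0522]
ee_rot: [-3.135, 0.189, -0.001]
force: [-1.2, 0.2, 6.5]
width: 0.005
gripper_force: 3.0
```

```bash
python3 -c "
from h import *
p,q=pic('c8')
a=p[150:180,300:335,::-1];b=q[175:205,335:370,::-1]
cv2.imwrite('pics/c8.png',np.hstack([cv2.resize(x,(350,300),interpolation=0) for x in(a,b)]))
"
```

```text
tcp stage [-0.0441646  -0.09185104] 0.05220773540077047 F [-1.11835509 -0.67332914  5.89720421]
```

View pics/c8.png

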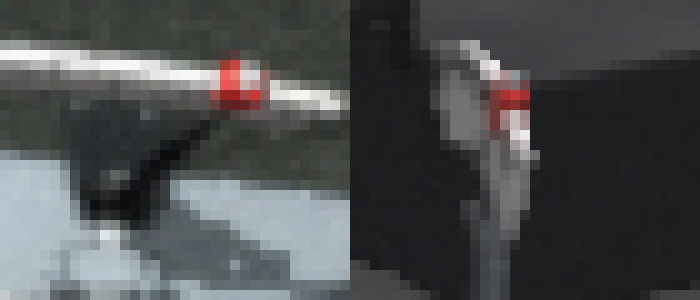

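The pointer tip is at about pixel (321.5,161.8), at the left edge of the tab, which spans columns 321.5 to 326.5. I'll refine the tab's middle numerically.

```bash
python3 -c "
from h import *
f=np.load('top0.npz')['p'].astype(int)
for ch in range(3): print(f[154:163,317:331,ch])
g=np.load('side0.npz')['p'].astype(int)
print((g[...,0]-g[...,1])[180:192,344:358]); print(g[180:192,344:358,1])
for x in(.103,.11):
  for t in(.2,.22,.24,.26): print(x,t,[proj(n,stp(x,t,r)).round(1) for n in('top','side') for r in(.15,.162,.174)])
"
```

```text
[[ 59  55  58  59  60  66  58  60  62  60  62  61  60  62]
 [ 69  71  61  56  61  70  87  80  70  60  61  57  60  55]
 [157 148 122 103 106 152 199 160 123  84  60  61  65  59]
 [243 246 244 228 226 234 235 221 206 144 100  75  68  58]
 [146 154 176 174 209 236 220 202 191 141 208 159 145 117]
 [ 91  80  91  94 156 150 150 168 202 138 223 227 241 241]
 [ 80  79  84  87 106  93  95 105 119 103 124 126 141 177]
 [ 54  58  57  63  69  74  82  88  92  92  85  77  86 102]
 [ 48  54  49  57  59  62  57  55  69  67  79  73  78  68]]
[[ 65  65  61  62  66  69  64  64  67  68  67  67  66  64]
 [ 72  75  68  63  61  60  63  79  75  65  64  65  62  57]
 [159 150 125 106  97  56  71 142 127  80  61  65  67  65]
 [243 246 245 229 216 101 121 210 209 110  93  76  74  63]
 [147 156 177 175 189  86  92 183 154 114 204 160 148 119]
 [ 93  80  91  83  83  39  32  79  57  95 221 228 241 242]
 [ 79  81  86  81  69  46  35  39  49  88 122 125 140 175]
 [ 55  58  61  62  66  68  75  80  85  88  85  78  84 100]
 [ 53  55  57  58  64  69  61  57  71  69  78  77  78  73]]
[[ 59  60  57  57  61  65  60  58  5
[... 2407 characters left out ...]
5. , 160.4]), array([326.1, 159.6]), array([347.6, 188.8]), array([348. , 185.8]), array([348.3, 182.7])]
0.11 0.2 [array([321.1, 158.2]), array([322. , 157.4]), array([322.9, 156.6]), array([349.1, 187.4]), array([349.4, 184.3]), array([349.8, 181.1])]
0.11 0.22 [array([322.1, 158.4]), array([323.1, 157.6]), array([324.1, 156.8]), array([349.3, 187.9]), array([349.6, 184.8]), array([350. , 181.6])]
0.11 0.24 [array([323.1, 158.6]), array([324.2, 157.8]), array([325.3, 157. ]), array([349.4, 188.3]), array([349.8, 185.2]), array([350.2, 182.1])]
0.11 0.26 [array([324.1, 158.7]), array([325.3, 158. ]), array([326.4, 157.2]), array([349.6, 188.8]), array([350. , 185.7]), array([350.4, 182.7])]
```

Tab middle is about 0.23 rad and the pointer about 0.21, so I go 1.6 mm lower and hold.

Emit:
apply_moves(
  commands=[
    [0, 0, 0, -0.015, 0],
    [0, 0, 0, -0.012, 0],
    [0, 0, 0, 0, 0],
    [0, 0, 0, 0, 0],
  ],
)

```text
clock: 15.15
position: [0.4703, -0.2273, 0.0506]
ee_rot: [-3.135, 0.189, -0.001]
force: [-1.3, -0.1, 6.0]
width: 0.006
gripper_force: 3.2
```

```bash
python3 -c "
from h import *
p,q=pic('c9');p=p.astype(int)
print(p.sum(2)[158:168,310:328])
c=p.copy();m=win((c[...,0]-c[...,2]>18)&(c.min(2)>60),285,330,175,200);print(cen(m)[:2])
"
```

```text
tcp stage [-0.04415854 -0.09174641] 0.050623676815665174 F [-1.28161467  1.53954207  6.13724605]
[[284 239 310 329 371 385 397 443 461 536 525 585 402 406 565 490 369 615]
 [236 232 265 279 270 269 275 278 247 278 268 319 203 218 315 322 332 661]
 [158 168 165 194 228 215 213 241 235 247 246 239 188 171 185 227 274 366]
 [133 145 138 162 270 220 163 165 169 164 188 189 168 165 237 268 272 266]
 [142 134 141 142 168 161 134 142 152 157 115  97 128 143 170 205 206 244]
 [124 138 130 136 148 136 141 131 141 114  60 113 163 168 168 176 174 194]
 [129 129 143 130 127 130 120 105 148 107 168 190 178 150 141 159 174 176]
 [127 139 141 135 126 126  80  40  80  96 167 168 164 174 174 171 173 173]
 [147 164 158 131  81  50  59  91 137 142 168 165 164 189 201 184 181 189]
 [208 284 252 124  45  29  84 220 250 254 248 228 257 244 219 211 184 183]]
(array([309.98722045, 194.06709265]), array([296, 186,  33,  14, 313], dtype=int32))
```

The tip is at (322.5,161), about 0.23 rad, and centred on the tab. Holding.

Emit:
apply_moves(
  commands=[
    [0, 0, 0, 0, 0],
    [0, 0, 0, 0, 0],
    [0, 0, 0, 0, 0],
    [0, 0, 0, 0, 0],
    [0, 0, 0, 0, 0],
    [0, 0, 0, 0, 0],
    [0, 0, 0, 0, 0],
    [0, 0, 0, 0, 0],
    [0, 0, 0, 0, 0],
    [0, 0, 0, 0, 0],
    [0, 0, 0, 0, 0],
    [0, 0, 0, 0, 0],
  ],
)

```text
clock: 16.75
position: [0.4704, -0.2273, 0.0506]
ee_rot: [-3.135, 0.189, -0.001]
force: [-1.0, 0.4, 7.2]
width: 0.003
gripper_force: 3.2
```

Emit:
apply_moves(
  commands=[
    [0, 0, 0, 0, 0],
    [0, 0, 0, 0, 0],
    [0, 0, 0, 0, 0],
    [0, 0, 0, 0, 0],
    [0, 0, 0, 0, 0],
    [0, 0, 0, 0, 0],
    [0, 0, 0, 0, 0],
    [0, 0, 0, 0, 0],
  ],
)

```text
clock: 17.75
position: [0.4704, -0.2274, 0.0506]
ee_rot: [-3.135, 0.189, -0.001]
force: [-1.3, 1.1, 6.5]
width: 0.006
gripper_force: 3.2
```

Emit:
apply_moves(
  commands=[
    [0, 0, 0, 0.02, 0],
    [0, 0, 0, 0.02, 0],
    [0, 0, 0, 0.025, 0],
    [0, 0, 0, 0.025, 0],
    [0, 0, 0, 0.025, 0],
    [0, 0, 0, 0.025, 0],
    [0, 0, 0, 0.025, 0],
    [0, 0, 0, 0.025, 0],
    [0, 0, 0, 0.025, 0],
    [0, 0, 0, 0.025, 0],
    [0, 0, 0, 0.025, 0],
    [0, 0, 0, 0, 0],
  ],
)

```text
clock: 19.25
position: [0.4699, -0.228, 0.0664]
ee_rot: [-3.136, 0.19, 0.0]
force: [0.9, 1.0, 2.6]
width: 0.003
gripper_force: 1.2
```

Emit:
apply_moves(
  commands=[
    [0, 0, 0, 0.02, 0],
    [0, 0, 0, 0.02, 0],
    [0, 0, 0, 0.015, 0],
    [0, 0, 0, 0.015, 0],
    [0, 0, 0, 0.015, 0],
    [0, 0, 0, 0.015, 0],
    [0, 0, 0, 0.015, 0],
    [0, 0, 0, 0.015, 0],
    [0, 0, 0, 0.02, 0],
    [0, 0, 0, 0.03, 0],
    [0, 0, 0, 0.1, 0],
    [0, 0, 0, 0.3, 0],
  ],
)

```text
clock: 20.75
position: [0.4694, -0.2279, 0.1012]
ee_rot: [-3.135, 0.19, 0.002]
force: [0.2, -0.1, 0.3]
width: 0.003
gripper_force: 0.0
```

Emit:
apply_moves(
  commands=[
    [0, 0, 0, 0.5, 0],
    [0, 0, 0, 0.7, 0],
    [0, 0, 0, 0.7, 0],
    [0, -0.2, -0.7, 0.3, 0],
    [0, -0.2, -0.7, 0, 0],
    [0, -0.2, -0.7, 0, 0],
    [0, -0.2, -0.7, 0, 0],
    [0, 0, 0, 0, 0],
    [0, 0, 0, 0, 0],
  ],
)

```text
clock: 21.88
position: [0.4222, -0.3954, 0.2333]
ee_rot: [-3.135, 0.19, -0.0]
force: [-0.1, 0.8, -0.1]
width: 0.006
gripper_force: 0.0
```

```bash
python3 -c "
from h import *
p,q=pic('c10');p=p.astype(int)
dish=win((p[...,0]-p[...,2]>18)&(p.min(2)>60),285,330,175,225)
c,s,m=cen(dish);e=cv2.fitEllipse(max(cv2.findContours(m.astype(np.uint8),0,1)[0],key=len))
print(c,s,st(onz('top',e[0],.074)))
H=hsv(p.astype(np.uint8));b=win((H[...,0]>95)&(H[...,0]<125)&(H[...,1]>150),300,358,190,245);print('pad',cen(b)[:2])
f=np.load('top0.npz')['p'].astype(int);print(np.abs(f-p).sum(2)[155:175,300:330].max())
"
```

```text
tcp stage [-0.07136689 -0.26358631] 0.23339418538623155 F [-0.25453329  0.41958479 -0.04886522]
[306.96588869 198.99102334] [294 186  27  27 557] [ 0.00434934 -0.00030055]
pad (array([333.41935484, 217.93548387]), array([331, 215,   6,   7,  31], dtype=int32))
34
```

The dish is seated, the plate is level with the pointer back where it started, and the arm is clear.

```bash
python3 -c "
from cell import arm
print(arm.sign_off())"
```

```text
the job is handed in; nothing more can be done
None
```

The job is handed in at about 22 s with no verdict returned: the dish was slid against the rail, the pointer was held at the red tab (about 0.23 rad) for over 2 s, and the plate was eased back to level with the arm clear.

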